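# Pack the inspection torch and shut the sample case

### The arm

A 6-joint arm with a two-finger parallel gripper is mounted at the origin on the work surface. World frame = base frame: x ahead of the robot, y to its left, z up, the work surface at z = 0. Lengths are in m, angles in degrees, forces in N, time in s.
With the tool pointing down it reaches from about 0.325 to 0.925 m from the base axis. Payload 3.1 kg.
Tool frame: the origin (TCP) lies at the very end of the fingers, on their centre line; the grasp point (between the pads) lies 19 mm behind it; z points along the fingers, y is the line along which they close (so a half turn about z gives the same grasp; the last joint's range is limited). The gripper opens to 85 mm and grips with 20 to 120 N. Pads are 22 mm wide; open, the fingers measure 114 mm over their backs; the gripper's body (76 mm by 85 mm) begins 54 mm behind the grasp point. The pads swing forward as they close: fully open they stand 13 mm farther back than shut.
Start: joints at [-74.324, 12.427, 92.441, -0, 75.132, -6.429], TCP at [0.235, -0.579, 0.231] pointing down, gripper open.
Joint ranges: [-157.48, 157.48], [-44.54, 120.13], [17.64, 146.25], [-64.5, 244.5], [7.68, 150.69], [-147.95, 147.95]. Speed limits (degrees/s): [159.86, 159.86, 180, 180, 180, 180].

### API

Orientations are given as a 3x3 rotation matrix whose columns are the frame's x, y, z axes.
In Python, from bench import manip gives the robot as it stands.
- The arm moves only by the tool play_rows, never from a script. Its argument "motion" is a list of rows, each an object with "rotation": the turn, a rotation vector about the tool's x, y, z in rad, a list of three; "dp": the shift along the tool's x, y, z in m, a list of three; "grip": the opening, from 0 (shut) to 1 (fully open). In form: [{"rotation": [rx, ry, rz], "dp": [tx, ty, tz], "grip": grip}, ...]. A call has exactly 10 rows; each row shifts and turns the commanded pose from where the row before left it, along the tool's axes as they then stand; what a row does not reach is not made up. A row lasts 1/10 s, in which the tool goes at most 50 mm and 8.59 degrees, less where a joint would pass 70% of its speed; a pose out of reach is approached as far as the arm can. A call is refused whole if a number of a shift passes 0.05 or a number of a turn 0.15, either way. A call with a gripper value outside its range is refused whole. The fingers move at their own pace and stop on an object; "newtons" is the grip in N (left out, the last holds). Time passes only in rows, so rows that do not move let the fingers close, or fill a call up. It gives the time, the measured TCP pose, the force, the opening and the grip force at its end, in the units of the state.
- manip.get_obs(): the state, without advancing time (a new reading comes with each control period).
- manip.get_image(name): name is "scene" or "top" or "wrist"; returns the picture (384x512x3 uint8, red, green, blue); there is no depth.
- manip.camera_model(name): a dict with "intrinsics" (3x3 intrinsics, pixels), "D" ([k1, k2, p1, p2, k3] as OpenCV has them; the pictures are not rectified), "eye" and "orientation" of the camera in the world; the wrist camera has in their place "tool_from_camera" (4x4, takes a point from camera to tool coordinates, whose origin is the TCP and whose axes are the flange's). Camera axes: x right, y up, looking along -z (the intrinsics and any distortion apply to the point x, -y, -z); pixel columns grow to the right and rows downward; lengths in m; the calibration is good to about 2 mm. A picture is of the moment at which its call begins: read the wrist's pose just before it. camera_model takes no time and is no camera call.
- manip.finish_job(): hands the job in; it is judged then, once.
The state is a dict: "time": time; "joint_pos": joint angles; "qvel": joint speeds; "joint_efforts": joint torques, N m; "position": TCP position; "ee_rot": TCP orientation; "ft_force": force on the tool from outside, world axes, zero at the start; "wrist_torque": the same for the moment, N m; "width": finger opening in m; "grip_force": force on a finger pad.
Only numpy, scipy, OpenCV 4.12 (cv2) and the standard library are available. Lean on these libraries where they do the work, as an engineer would, in place of code of your own. Each camera call takes 0.05 s, during which the arm holds its last target. There are 200 camera calls.

### The job

Pack up the sample case: pull the inspection torch out of its spring clip on the blotter stand and lay it, without dropping it, down into the two foam cradles in the open case. Then lift the lid's locked stay off its peg by the red grip, draw it towards the front so that the lid comes down, and press the lid until its catch snaps and it is fully shut. Leave the bottles and glassware standing where they are.

Things in the scene. Friction and masses are not known exactly. Their poses are not given: they have to be found in the camera images.
- torch: (mm) inspection torch: aluminium cylinder, diameter 24, 170 long along its y, 100 to 190 g; origin mid-axis. Hexagonal collars on the last 16 mm of each end (28 across flats, 32 across corners; orange head at +y, black tail at -y) stop it rolling: lying flat, its axis is 14 up. Starts level in the clip, held at its middle (within 6); 49 of plain body either side of the clip can be grasped
- station: (mm) fixed blotter stand: wooden board 200 (x) by 190 (y) by 16 thick, origin centre of its underside. Near its front (-x) edge the spring clip, on an aluminium bracket 38 wide rising to 94 just behind the clip; a glass of paper blotters (to 140 high) at its rear left. The front edge is 30 in front of the torch's axis; the bench for 90 in front of it is free
- clip (a point): (mm) middle of the C-shaped steel spring clip, on its axis, 75 above the bench. It is 40 wide along the station's y: sprung jaws above and below the torch, open level towards the station's -x. Pulled that way by its middle the torch resists with 8 to 15 N (less when pried out by one end) and snaps free after about 12 mm
- case: (mm) fixed blue sample case, 250 (x) by 300 (y) by 70 high without lid, walls 8, floor top 8 above the bench; origin centre of its underside. Its front (-x) faces roughly to the robot; the lid is hinged along the top of the rear (+x) wall and stands open. The rear half is filled by a vial rack up to 84 high, starting 24 behind the case's centre
- bed (a point): (mm) where the torch's middle belongs: axis of two foam cradles, 36 above the bench, 55 in front of the case's centre, case axes; torch along y, either way round. Each cradle: channel 38 wide in x, floor 22 and cheek tops 50 above the bench, cheeks 14 thick, covering 34 to 94 along y from the middle, then an end stop. Only the 68 gap between has room for fingers (62 to the front wall)
- lid (a joint): lid angle, rad: 0 shut, about 1.30 at the start (locked nearly upright by the stay, its top 310 mm above the bench), stop at 1.33. Lid 250 by 300 by 24 mm, 0.5 kg, damped hinge: unlocked, it sinks by itself (from 1.05 in about 2.5 s) and comes to rest on its snap catch at about 0.055 (14 mm open in front). 6 to 8 N down on the pad snaps it home; the catch then holds it
- lid_pad (a point): (mm) middle of the black press pad (50 by 110 mm) on the lid's outer face, 30 from its front edge; with the lid shut it looks up, 96 above the bench
- lid_hinge (a point): (mm) middle of the lid's hinge axis (along the case's y), 70 above the bench, 125 behind the case's centre
- stay (a joint): angle of the stay bar against the lid, rad: about 1.79 at the start, 0 with the lid shut (bar along the lid's edge); it falls as the bar's front end is lifted or the lid sinks
- stay_grip (a point): (mm) red grip of the stay: round pin, diameter 14, 50 long, along the case's y, sticking out sideways (+y) from the bar's front end; mid-grip, 42 outside the case's left wall, about 63 above the bench at the start. Lifted 12 or more (1 to 4 N) the notch clears the peg; then draw it frontwards: 10 lowers the lid about 0.15 rad, and past 10 the freed bar rests on the peg unlocked
- stay_pivot (a point): (mm) pivot of the stay bar on the lid's left side, 70 from the lid's hinge axis. The bar is a flat steel strip 4 thick, 18 high, 175 long, 8 outside the case's left (+y) wall; the grip is 162 from this pivot
- stay_peg (a point): (mm) steel peg, diameter 8, on the case's left outside, 69 above the bench, 130 in front of the hinge. At the start the notch in the bar's lower edge (11 wide, 8 deep, 142 from the pivot) sits over it and blocks the lid
- amber_bottle: loose bystander, sizes in mm: amber bottle with a black cap, 46 across, 92 mm tall, standing at the rear right of the station's board; origin at the centre of its base. Not to be disturbed
- clear_bottle: loose bystander, sizes in mm: clear bottle with a white cap, 38 across, 75 mm tall, standing on the bench; origin at the centre of its base. Not to be disturbed
- blue_bottle: loose bystander, sizes in mm: blue bottle with a white cap, 48 across, 100 mm tall, standing at the back of the bench; origin at the centre of its base. Not to be disturbed
- green_bottle: loose bystander, sizes in mm: green bottle with a brass cap, 40 across, 80 mm tall, standing on the bench; origin at the centre of its base. Not to be disturbed
- beaker: loose bystander, sizes in mm: empty glass beaker, 66 across, 80 mm tall, standing on the bench at one side; origin at the centre of its base. Not to be disturbed
- jar: loose bystander, sizes in mm: glass jar with a black lid, 64 across, 60 mm tall, standing on the bench at one side; origin at the centre of its base. Not to be disturbed

How it is judged (in metres and radians):
On the way, in this order (a step that is already met when the one before it is completed fails the run):
1. the torch is out of the spring clip (horizontal distance between torch and clip above 0.045 m), for 0.2 s.
2. the torch lies down in both cradles, let go, the lid still locked open (x of torch in the frame of bed between -0.008 and 0.008 m and y of torch in the frame of bed between -0.01 and 0.01 m and z of torch in the frame of bed between -0.005 and 0.007 m and angle between the y axis of torch and the y axis of case, either way round below 0.09 rad and contact force between torch and the fingers below 0.1 N and value of joint lid above 1.2 rad), for 0.3 s.
3. the stay is off its peg and the lid comes down (value of joint lid below 1.1 rad).
At the end, for the whole second after the job is handed in: the lid is fully shut and held by its catch (lid joint under 0.015 rad), with the torch at rest inside, down in both cradles: its middle within 8 mm across, 10 mm along and -5 to +7 mm in height of the bed, along the cradles within 0.09 rad (value of joint lid below 0.015 rad and x of torch in the frame of bed between -0.008 and 0.008 m and y of torch in the frame of bed between -0.01 and 0.01 m and z of torch in the frame of bed between -0.005 and 0.007 m and angle between the y axis of torch and the y axis of case, either way round below 0.09 rad and linear speed of torch below 0.03 m/s); the robot touches nothing.
It fails at once if the torch is dropped or tossed (in free fall, touching nothing, faster than 0.4 m/s) (contact force between torch and anything else below 0.02 N and linear speed of torch above 0.4 m/s).
It fails at once if a bottle, the beaker or the jar is pushed more than 30 mm or tipped (distance of any of amber_bottle, clear_bottle, blue_bottle, green_bottle, beaker, jar from where it was at the start of the episode above 0.03 m or angle between any of amber_bottle, clear_bottle, blue_bottle, green_bottle, beaker, jar's own z axis and vertical above 0.4 rad).
It also fails if it takes over 61 s, if anything falls off the work surface, if the arm or the gripper's body presses on something with over 40 N, if the wrist force passes 120 N, or if a joint passes its speed limit or range.

## Working session

There is one attempt and no reset: what is moved stays moved. The work goes in short steps, Python scripts to look and compute and a tool call to move; the robot and the scene stay as the last step left them, time stands still between calls to the robot, and variables do not carry over. Pictures are saved under pics/ and viewed, at most 10 in all, crops included, and the job is handed in when it is done.

Besides the shell and the picture viewer there is one more tool, called after "Call:" by a JSON object that holds its "api" and its "payload". play_rows: Moves the arm, as the interface text tells. Its arguments: {"type":"object","properties":{"motion":{"type":"array","items":{"type":"object","properties":{"rotation":{"type":"array","items":{"type":"number"}},"dp":{"type":"array","items":{"type":"number"}},"grip":{"type":"number"}}}},"newtons":{"type":"number"}},"required":["motion"]}

```bash
mkdir -p pics; python3 - <<'E'
from bench import manip
import cv2
o=manip.get_obs();print({k:o[k] for k in('time','position','ee_rot','ft_force','width')})
for n in('scene','top'):
    im=manip.get_image(n)[:,:,::-1]
    cv2.imwrite(f'pics/{n}0.png',im); 
    cv2.imwrite(f'pics/{n}0b.png',cv2.resize(im,(800,600),interpolation=cv2.INTER_CUBIC))
for n in('scene','top','wrist'):
    m=manip.camera_model(n);print(n,m)
E
```

```text
{'time': 0.0, 'position': array([ 0.23498561, -0.57826417,  0.22997618]), 'ee_rot': array([[ 9.26494058e-01,  3.76308827e-01, -6.53066539e-04],
       [ 3.76309311e-01, -9.26491307e-01,  2.27172575e-03],
       [ 2.49809982e-04, -2.35049543e-03, -9.99997206e-01]]), 'ft_force': array([-0.44893538, -0.43243445, -0.90976675]), 'width': 0.08551173750436811}
scene {'intrinsics': array([[391.52451358,   0.        , 254.95282792],
       [  0.        , 391.52451358, 194.16837535],
       [  0.        ,   0.        ,   1.        ]]), 'D': array([-0.05518992,  0.        ,  0.        ,  0.        ,  0.        ]), 'eye': array([0.69543382, 0.70052446, 1.13094386]), 'orientation': array([[-0.98307593, -0.15645628,  0.09530552],
       [ 0.18286277, -0.80655034,  0.56217235],
       [-0.01108669,  0.57008594,  0.82151026]])}
top {'intrinsics': array([[436.52092216,   0.        , 256.67859931],
       [  0.        , 436.52092216, 190.41708578],
       [  0.        ,   0.        ,   1.        ]]), 'D': array([-0.04503961,  0.        ,  0.        ,  0.        ,  0.        ]), 'eye': array([0.41568448, 0.01967033, 1.31428126]), 'orientation': array([[-0.01849978,  0.99009079, -0.1392048 ],
       [-0.99982772, -0.01853061,  0.00107473],
       [-0.00151547,  0.1392007 ,  0.99026303]])}
wrist {'intrinsics': array([[340.4471884 ,   0.        , 257.61335506],
       [  0.        , 340.4471884 , 191.23053722],
       [  0.        ,   0.        ,   1.        ]]), 'D': array([-0.09654967,  0.        ,  0.        ,  0.        ,  0.        ]), 'tool_from_camera': array([[-5.50328931e-04,  9.64092242e-01,  2.65567027e-01,
         6.68089810e-02],
       [ 9.99999793e-01,  6.19095118e-04, -1.75232536e-04,
        -4.91813751e-04],
       [-3.33351578e-04,  2.65566876e-01, -9.64092383e-01,
        -1.43465820e-01],
       [ 0.00000000e+00,  0.00000000e+00,  0.00000000e+00,
         1.00000000e+00]])}
```

View pics/scene0b.png

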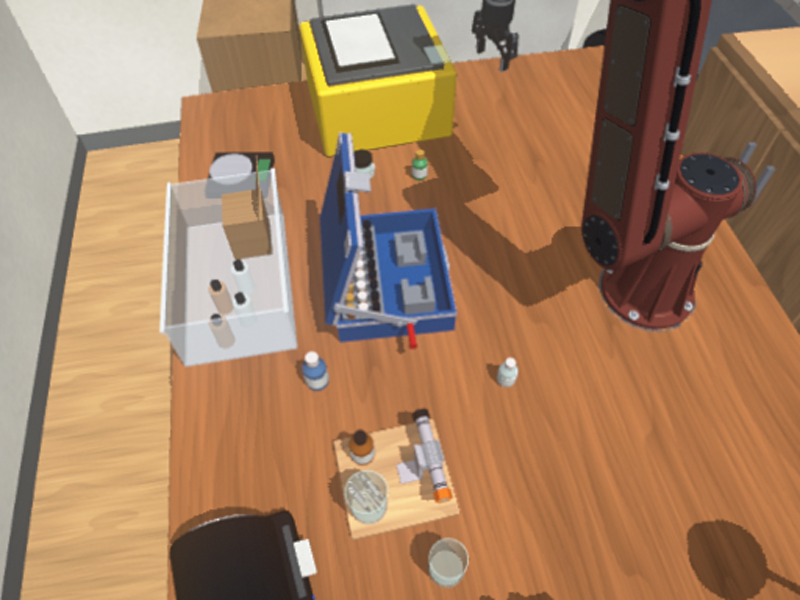

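View pics/top0b.png

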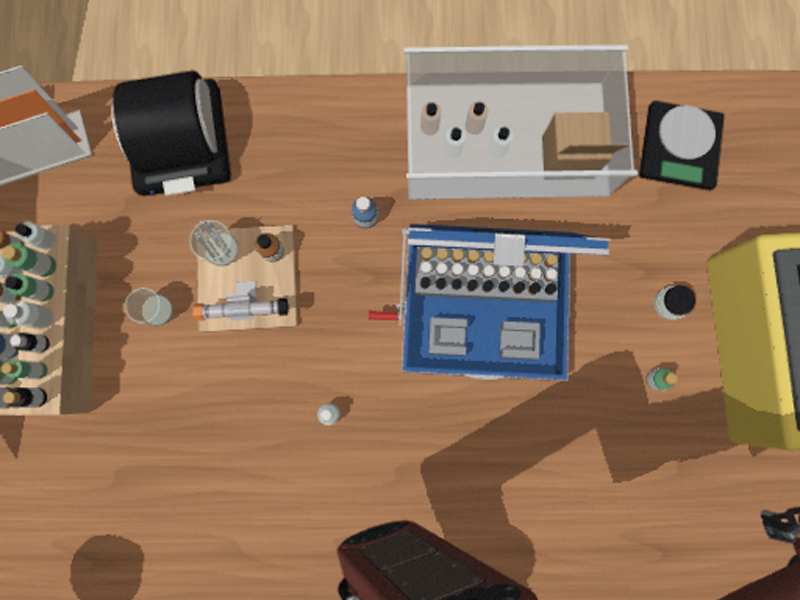

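The scene view shows the case at (390,275), with the red grip at (411,335), and the torch on the station at (432,455). In the top view the torch runs (197,312)-(283,306), the case spans about (404..568, 230..378) and the grip is at (383,316). Next I'll enlarge crops from both cameras to measure from.

```bash
cat > h.py <<'E'
import numpy as np,cv2
from bench import manip
def ray(n,px,o=None):
    m=manip.camera_model(n);K,D=m['intrinsics'],m['D']
    u=cv2.undistortPoints(np.array([[px]],float),K,D)[0,0]
    d=np.array([u[0],-u[1],-1.])
    if n=='wrist':
        T=m['tool_from_camera'];R=o['ee_rot'];return o['position']+R@T[:3,3],R@T[:3,:3]@d
    return m['eye'],m['orientation']@d
def atz(n,px,z,o=None):
    e,d=ray(n,px,o);return e+d*(z-e[2])/d[2]
def tri(obs): # list of (name,px[,o])
    A=np.zeros((3,3));b=np.zeros(3)
    for x in obs:
        e,d=ray(*x);d=d/np.linalg.norm(d);P=np.eye(3)-np.outer(d,d);A+=P;b+=P@e
    return np.linalg.solve(A,b)
def proj(n,p,o=None):
    m=manip.camera_model(n)
    if n=='wrist':
        T=m['tool_from_camera'];R=o['ee_rot']@T[:3,:3];e=o['position']+o['ee_rot']@T[:3,3]
    else: R,e=m['orientation'],m['eye']
    c=R.T@(np.asarray(p)-e);c=c*[1,-1,-1]
    return cv2.projectPoints(c.reshape(1,1,3),np.zeros(3),np.zeros(3),m['intrinsics'],m['D'])[0][0,0]
E
python3 - <<'E'
import cv2,numpy as np
t=cv2.imread('pics/top0.png');s=cv2.imread('pics/scene0.png')
r=lambda im,x,y,w,h,k:cv2.resize(im[y:y+h,x:x+w],None,fx=k,fy=k,interpolation=cv2.INTER_CUBIC)
a=r(t,115,140,80,75,5);b=r(t,230,140,133,110,3)
c=r(s,205,250,95,95,4);d=r(s,200,80,100,145,4)
im=np.zeros((600,800,3),np.uint8)
im[:375,:400]=a; im[:330,401:800]=b[:330,:399]
cv2.imwrite('pics/c1.png',im)
im=np.zeros((580,800,3),np.uint8); im[:380,:380]=c; im[:580,400:800]=d; cv2.imwrite('pics/c2.png',im)
E
```

```text
(no output)
```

View pics/c1.png

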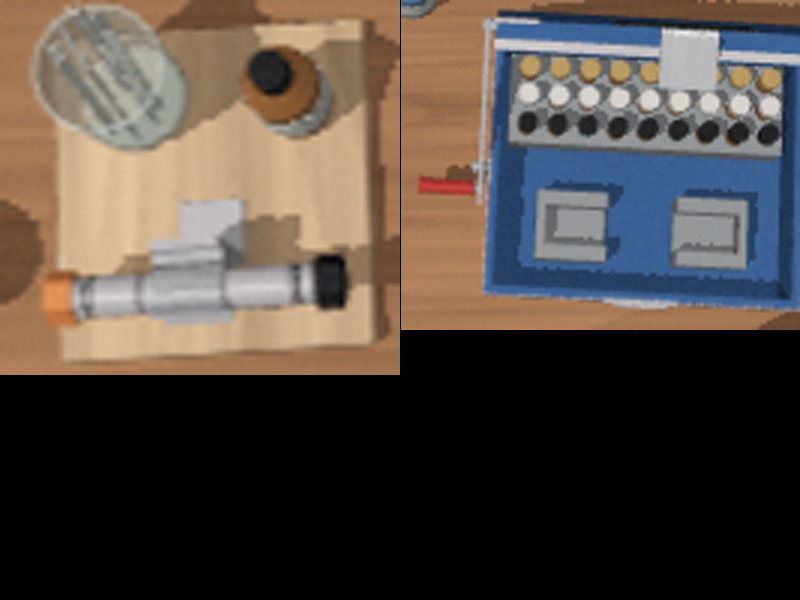

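View pics/c2.png

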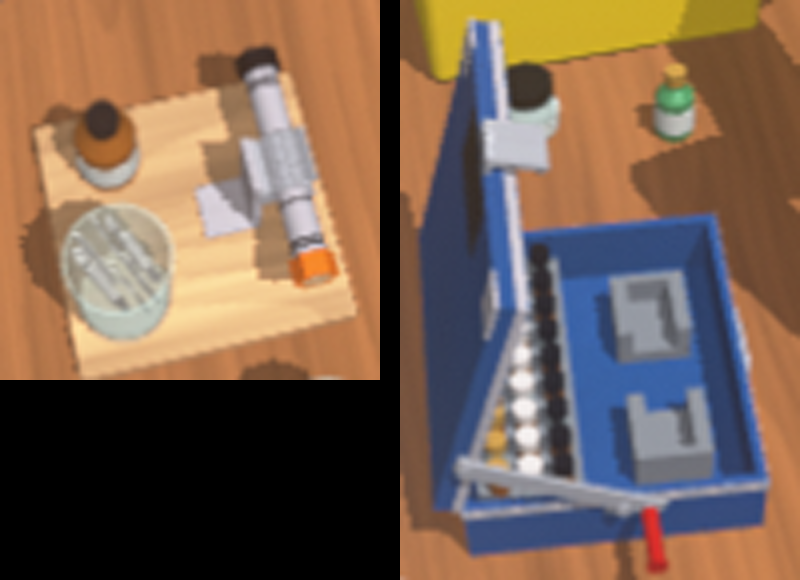

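The crops show:
- **Torch (top):** runs from (43,299) to (346,281) in panel a.
- **Cradles (top):** outer corners at (537,190), (748,198), (746,269) and (536,258).
- **Grip (top):** (420,185)-(475,188).
- **Scene camera:** the grip runs (652,510)-(657,566), and the torch ends are at (258,60) and (318,268).

```bash
python3 - <<'E'
from h import *
np.set_printoptions(precision=4,suppress=True)
A=lambda x,y:((x+.5)/5-.5+115,(y+.5)/5-.5+140)
B=lambda x,y:((x-401+.5)/3-.5+230,(y+.5)/3-.5+140)
C=lambda x,y:((x+.5)/4-.5+205,(y+.5)/4-.5+250)
D=lambda x,y:((x-400+.5)/4-.5+200,(y+.5)/4-.5+80)
h=atz('top',A(43,299),.075);t=atz('top',A(346,281),.075)
print('torch',h,t,np.linalg.norm(h-t),(h+t)/2)
ax=(h-t)/np.linalg.norm(h-t);print('yaw of torch y',np.degrees(np.arctan2(-ax[0],ax[1])))
print('tri',tri([('top',A(60,298)),('scene',C(314,266))]),tri([('top',A(330,282)),('scene',C(259,63))]))
print('clip top',[atz('top',A(*p),.09) for p in((150,240),(222,240),(165,322),(230,318))])
brd=[atz('top',A(*p),.016) for p in((62,360),(375,343),(363,20))];print('board',brd,np.linalg.norm(brd[0]-brd[1]),np.linalg.norm(brd[2]-brd[1]))
cr=[atz('top',B(*p),.05) for p in((537,190),(748,198),(746,269),(536,258))]
print('cradle',cr,np.mean(cr,0));e=(cr[0]-cr[1]+cr[3]-cr[2])/2;print(np.linalg.norm(e),np.degrees(np.arctan2(-e[0],e[1])))
fl=atz('top',B(485,294),.07);fr=atz('top',((567.5)/1.5625-.5,(379.5)/1.5625-.5),.07);e=fl-fr
print('case front',fl,fr,np.linalg.norm(e),np.degrees(np.arctan2(-e[0],e[1])))
print('grip',atz('top',B(420,185),.063),atz('top',B(475,187),.063))
print('grip tri',tri([('top',B(420,185)),('scene',D(657,566))]),tri([('top',B(475,187)),('scene',D(652,510))]))
E
```

```text
torch [0.571  0.4021 0.075 ] [0.5782 0.2275 0.075 ] 0.17479737924187266 [0.5746 0.3148 0.075 ]
yaw of torch y 2.362925485246094
tri [0.5715 0.3901 0.0811] [0.5778 0.236  0.0778]
clip top [array([0.6018, 0.3369, 0.09  ]), array([0.6011, 0.2958, 0.09  ]), array([0.5548, 0.3276, 0.09  ]), array([0.5564, 0.2907, 0.09  ])]
board [array([0.5414, 0.408 , 0.016 ]), array([0.5483, 0.2198, 0.016 ]), array([0.7466, 0.2278, 0.016 ])] 0.18829584927576212 0.1984936460389907
cradle [array([ 0.5554, -0.0344,  0.05  ]), array([ 0.5437, -0.2393,  0.05  ]), array([ 0.4749, -0.2342,  0.05  ]), array([ 0.4895, -0.0318,  0.05  ])] [ 0.5159 -0.1349  0.05  ]
0.20404709100542312 -3.6890599899423333
case front [0.4552 0.018  0.07  ] [ 0.436  -0.2799  0.07  ] 0.2985415548304102 -3.6899109761414084
grip [0.5609 0.0786 0.063 ] [0.558  0.0257 0.063 ]
grip tri [0.5619 0.0781 0.0636] [0.5572 0.0259 0.0651]
```

Everything matches the given sizes: the torch is at yaw 2.4° with its middle at (0.575, 0.315), the case is at yaw -3.7°, the bed is at (0.516, -0.135) and the grip is at (0.560, 0.052, 0.064). Next I'll write a helper that converts world targets into tool-frame rows.

```bash
cat >> h.py <<'E'
from scipy.spatial.transform import Rotation as Ro
def Rpsi(deg):
    p=np.radians(deg);x=np.array([np.cos(p),np.sin(p),0]);z=np.array([0,0,-1.])
    return np.column_stack([x,np.cross(z,x),z])
def plan(segs,o=None,start=None):
    """segs: (n_rows, world target, psi deg); straight lines, per-row dp in the tool frame"""
    if start is None:
        o=o or manip.get_obs();p,R=o['position'],o['ee_rot']
    else: p,R=np.array(start[0],float),Rpsi(start[1])
    for n,t,psi in segs:
        rv=(Ro.from_matrix(R.T@Rpsi(psi))).as_rotvec()/n;st=(np.array(t)-p)/n
        for i in range(n):
            print(np.round(R.T@st,4).tolist(),np.round(rv,4).tolist())
            p=p+st;R=R@Ro.from_rotvec(rv).as_matrix()
        print('--')
E
python3 - <<'E'
from h import *
plan([(9,(.36,-.20,.26),92.4),(1,(.385,-.16,.26),92.4)])
print(atz('top',(328/1.5625,412/1.5625),.07),atz('top',(364/1.5625,205/1.5625),.1),atz('top',(148/1.5625,300/1.5625),.08))
E
```

```text
[0.0287, -0.0337, -0.0032] [-0.0002, -0.0002, -0.1363]
[0.033, -0.0295, -0.0033] [-0.0002, -0.0002, -0.1363]
[0.0367, -0.0248, -0.0033] [-0.0002, -0.0002, -0.1363]
[0.0397, -0.0195, -0.0033] [-0.0002, -0.0002, -0.1363]
[0.042, -0.014, -0.0033] [-0.0002, -0.0002, -0.1363]
[0.0435, -0.0081, -0.0033] [-0.0002, -0.0002, -0.1363]
[0.0442, -0.0021, -0.0033] [-0.0002, -0.0002, -0.1363]
[0.0441, 0.0039, -0.0033] [-0.0002, -0.0002, -0.1363]
[0.0432, 0.0099, -0.0033] [-0.0002, -0.0002, -0.1363]
--
[0.0389, 0.0267, -0.0] [0.0, 0.0, -0.0]
--
[0.38464956 0.15389641 0.07      ] [0.75905264 0.0831644  0.1       ] [0.59330816 0.48373173 0.08      ]
```

Call:
{"api": "play_rows", "payload": {"motion": [{"dp":[0.029,-0.034,-0.003],"rotation":[0,0,-0.136],"grip":1},{"dp":[0.033,-0.03,-0.003],"rotation":[0,0,-0.136],"grip":1},{"dp":[0.037,-0.025,-0.003],"rotation":[0,0,-0.136],"grip":1},{"dp":[0.04,-0.02,-0.003],"rotation":[0,0,-0.136],"grip":1},{"dp":[0.042,-0.014,-0.003],"rotation":[0,0,-0.136],"grip":1},{"dp":[0.044,-0.008,-0.003],"rotation":[0,0,-0.136],"grip":1},{"dp":[0.044,-0.002,-0.003],"rotation":[0,0,-0.136],"grip":1},{"dp":[0.044,0.004,-0.003],"rotation":[0,0,-0.136],"grip":1},{"dp":[0.043,0.01,-0.003],"rotation":[0,0,-0.136],"grip":1},{"dp":[0.039,0.027,0],"rotation":[0,0,0],"grip":1}]}}

```text
time: 1.1
position: [0.3861, -0.1576, 0.2584]
ee_rot: [[-0.04, 0.999, 0.0], [0.999, 0.04, -0.001], [-0.001, 0.0, -1.0]]
ft_force: [0.6, -0.4, 0.0]
width: 0.0858
grip_force: 0.0
```

```bash
python3 - <<'E'
from h import *
o=manip.get_obs();print(o['time'],o['position'],o['joint_pos'])
plan([(10,(.576,.275,.21),92.4)])
E
```

```text
1.1 [ 0.38614987 -0.15758335  0.25842956] [-3.18480123e+01 -1.58502315e+01  1.17064663e+02 -1.92734306e-02
  7.87495381e+01 -3.41502974e+01]
[0.0425, 0.0207, 0.0048] [0.0, 0.0001, -0.0002]
[0.0425, 0.0207, 0.0048] [0.0, 0.0001, -0.0002]
[0.0425, 0.0207, 0.0048] [0.0, 0.0001, -0.0002]
[0.0425, 0.0207, 0.0048] [0.0, 0.0001, -0.0002]
[0.0424, 0.0207, 0.0048] [0.0, 0.0001, -0.0002]
[0.0424, 0.0207, 0.0048] [0.0, 0.0001, -0.0002]
[0.0424, 0.0208, 0.0048] [0.0, 0.0001, -0.0002]
[0.0424, 0.0208, 0.0048] [0.0, 0.0001, -0.0002]
[0.0424, 0.0208, 0.0048] [0.0, 0.0001, -0.0002]
[0.0424, 0.0208, 0.0048] [0.0, 0.0001, -0.0002]
--
```

Call:
{"api": "play_rows", "payload": {"motion": [{"dp":[0.0425,0.0207,0.005],"rotation":[0,0,0],"grip":1},{"dp":[0.0425,0.0207,0.005],"rotation":[0,0,0],"grip":1},{"dp":[0.0425,0.0207,0.005],"rotation":[0,0,0],"grip":1},{"dp":[0.0425,0.0207,0.005],"rotation":[0,0,0],"grip":1},{"dp":[0.0425,0.0207,0.005],"rotation":[0,0,0],"grip":1},{"dp":[0.0425,0.0207,0.005],"rotation":[0,0,0],"grip":1},{"dp":[0.0425,0.0207,0.005],"rotation":[0,0,0],"grip":1},{"dp":[0.0425,0.0207,0.005],"rotation":[0,0,0],"grip":1},{"dp":[0.0425,0.0207,0.005],"rotation":[0,0,0],"grip":1},{"dp":[0.0425,0.0207,0.005],"rotation":[0,0,0],"grip":1}]}}

```text
time: 2.1
position: [0.5769, 0.2753, 0.2073]
ee_rot: [[-0.039, 0.999, -0.001], [0.999, 0.039, -0.001], [-0.0, -0.001, -1.0]]
ft_force: [0.3, -0.5, 0.4]
width: 0.0854
grip_force: 0.0
```

```bash
python3 - <<'E'
from h import *
o=manip.get_obs();print(o['time'],o['position'],o['ft_force'])
im=manip.get_image('wrist')[:,:,::-1].copy()
cv2.imwrite('pics/w1.png',cv2.resize(im,(800,600),interpolation=cv2.INTER_CUBIC))
for p in((.571,.4021,.075),(.5782,.2275,.075),(.5746,.3148,.075)): print(proj('wrist',p,o)*1.5625)
E
```

```text
2.1 [0.57686857 0.27527631 0.20731118] [ 0.29262101 -0.45025743  0.39163173]
[401.91785065  28.05706116]
[402.73638903 366.41485963]
[402.35520251 208.62075611]
```

View pics/w1.png

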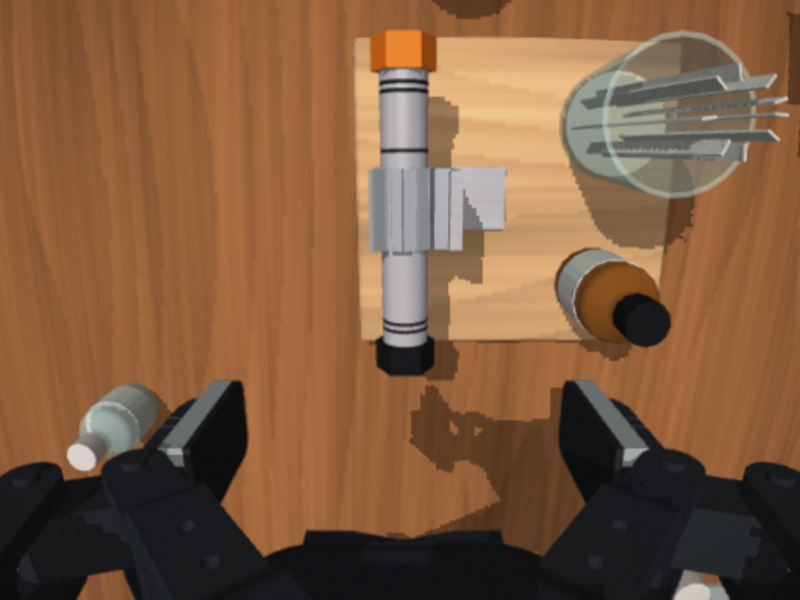

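The wrist view agrees with the estimate: the torch axis is at column ~404 (predicted 402.5), its ends at rows 30 and 374, and the clip at rows 168-250 is centred on the torch. I'll go down to the tail-side body and grip it.

Call:
{"api": "play_rows", "payload": {"motion": [{"dp":[-0.002,0.0,0.024],"rotation":[0,0,0],"grip":1},{"dp":[0,0,0.024],"rotation":[0,0,0],"grip":1},{"dp":[0,0,0.024],"rotation":[0,0,0],"grip":1},{"dp":[0,0,0.024],"rotation":[0,0,0],"grip":1},{"dp":[0,0,0.024],"rotation":[0,0,0],"grip":1},{"dp":[0,0,0.022],"rotation":[0,0,0],"grip":1},{"dp":[0,0,0],"rotation":[0,0,0],"grip":1},{"dp":[0,0,0],"rotation":[0,0,0],"grip":0.3},{"dp":[0,0,0],"rotation":[0,0,0],"grip":0.1},{"dp":[0,0,0],"rotation":[0,0,0],"grip":0}], "newtons": 80}}

```text
time: 3.15
position: [0.5783, 0.2719, 0.0683]
ee_rot: [[-0.039, 0.999, 0.003], [0.999, 0.039, 0.001], [0.001, 0.003, -1.0]]
ft_force: [0.6, -0.2, 0.2]
width: 0.0442
grip_force: 0.0
```

Call:
{"api": "play_rows", "payload": {"motion": [{"dp":[0,0,0],"rotation":[0,0,0],"grip":0},{"dp":[0,0,0],"rotation":[0,0,0],"grip":0},{"dp":[0,0,0],"rotation":[0,0,0],"grip":0},{"dp":[0,0,0],"rotation":[0,0,0],"grip":0},{"dp":[0,0,0],"rotation":[0,0,0],"grip":0},{"dp":[0,0,0],"rotation":[0,0,0],"grip":0},{"dp":[0,0,0],"rotation":[0,0,0],"grip":0},{"dp":[0,0,0],"rotation":[0,0,0],"grip":0},{"dp":[0,0,0],"rotation":[0,0,0],"grip":0},{"dp":[0,0,0],"rotation":[0,0,0],"grip":0}], "newtons": 80}}

```text
time: 4.15
position: [0.5771, 0.2716, 0.0665]
ee_rot: [[-0.039, 0.999, 0.001], [0.999, 0.039, 0.0], [0.0, 0.001, -1.0]]
ft_force: [0.4, -0.4, 5.0]
width: 0.0208
grip_force: 78.6
```

Width is 20.8 mm, under the 24 mm diameter, and there is 5 N of upward force. The tips are probably pinching above the axis, so I'll open a little, go about 7 mm deeper and grip again.

Call:
{"api": "play_rows", "payload": {"motion": [{"dp":[0,0,0],"rotation":[0,0,0],"grip":0.5},{"dp":[0,0,0],"rotation":[0,0,0],"grip":0.5},{"dp":[0,0,0.004],"rotation":[0,0,0],"grip":0.5},{"dp":[0,0,0.004],"rotation":[0,0,0],"grip":0.5},{"dp":[0,0,0],"rotation":[0,0,0],"grip":0.5},{"dp":[0,0,0],"rotation":[0,0,0],"grip":0.2},{"dp":[0,0,0],"rotation":[0,0,0],"grip":0},{"dp":[0,0,0],"rotation":[0,0,0],"grip":0},{"dp":[0,0,0],"rotation":[0,0,0],"grip":0},{"dp":[0,0,0],"rotation":[0,0,0],"grip":0}], "newtons": 80}}

```text
time: 5.15
position: [0.5772, 0.2714, 0.0585]
ee_rot: [[-0.039, 0.999, 0.001], [0.999, 0.039, 0.0], [-0.0, 0.001, -1.0]]
ft_force: [1.9, -1.0, -0.8]
width: 0.0219
grip_force: 78.5
```

Call:
{"api": "play_rows", "payload": {"motion": [{"dp":[0,-0.003,0],"rotation":[0,0,0],"grip":0},{"dp":[0,-0.004,0],"rotation":[0,0,0],"grip":0},{"dp":[0,-0.005,0],"rotation":[0,0,0],"grip":0},{"dp":[0,-0.006,0],"rotation":[0,0,0],"grip":0},{"dp":[0,-0.008,0],"rotation":[0,0,0],"grip":0},{"dp":[0,-0.01,0],"rotation":[0,0,0],"grip":0},{"dp":[0,-0.012,0],"rotation":[0,0,0],"grip":0},{"dp":[0,-0.012,0],"rotation":[0,0,0],"grip":0},{"dp":[0,-0.012,0],"rotation":[0,0,0],"grip":0},{"dp":[0,-0.008,0],"rotation":[0,0,0],"grip":0}], "newtons": 110}}

```text
time: 6.15
position: [0.4951, 0.2682, 0.0581]
ee_rot: [[-0.039, 0.999, -0.001], [0.999, 0.039, -0.0], [-0.0, -0.001, -1.0]]
ft_force: [0.4, 0.1, -2.7]
width: 0.0214
grip_force: 108.4
```

```bash
python3 - <<'E'
from h import *
o=manip.get_obs();print(o['time'],o['position'],o['ft_force'],o['width'],o['wrist_torque'])
w=manip.get_image('wrist')[:,:,::-1];s=manip.get_image('scene')[:,:,::-1]
im=np.zeros((600,800,3),np.uint8);im[:384,:512]=w
im[384:600,:400]=cv2.resize(s[240:348,190:390],None,fx=2,fy=2,interpolation=cv2.INTER_CUBIC);cv2.imwrite('pics/w2.png',im)
E
```

```text
6.15 [0.49510343 0.26819384 0.05806823] [ 0.3992382   0.13229949 -2.66114943] 0.021366366033433275 [-0.04915679  0.02284236 -0.0454935 ]
```

View pics/w2.png

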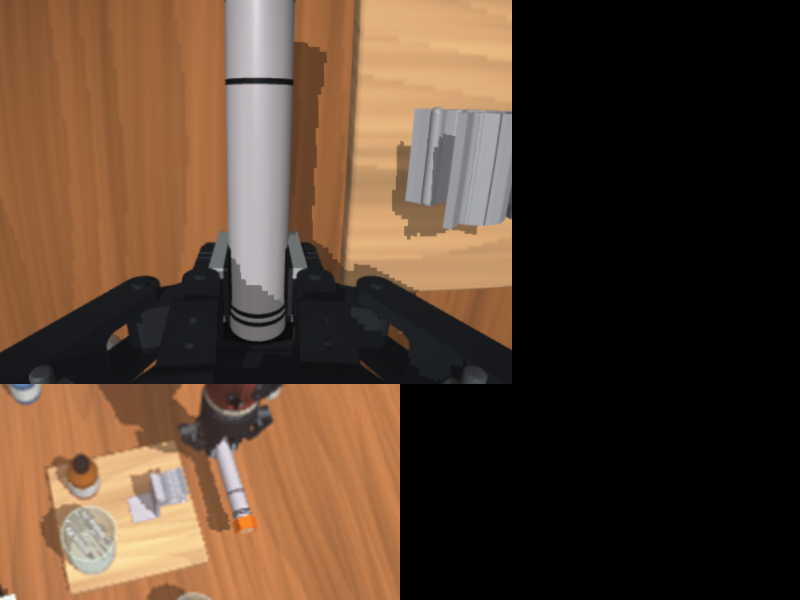

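The torch is out, straight and held securely, running down column ~260 of the wrist view. I'll lower it onto the bench ahead of the stand to regrip it at its middle.

Call:
{"api": "play_rows", "payload": {"motion": [{"dp":[0,0,0.008],"rotation":[0,0,0],"grip":0},{"dp":[0,0,0.008],"rotation":[0,0,0],"grip":0},{"dp":[0,0,0.008],"rotation":[0,0,0],"grip":0},{"dp":[0,0,0.008],"rotation":[0,0,0],"grip":0},{"dp":[0,0,0.006],"rotation":[0,0,0],"grip":0},{"dp":[0,0,0.004],"rotation":[0,0,0],"grip":0},{"dp":[0,0,0.003],"rotation":[0,0,0],"grip":0},{"dp":[0,0,0.002],"rotation":[0,0,0],"grip":0},{"dp":[0,0,0],"rotation":[0,0,0],"grip":0},{"dp":[0,0,0],"rotation":[0,0,0],"grip":0}]}}

```text
time: 7.25
position: [0.4972, 0.2684, 0.0116]
ee_rot: [[-0.039, 0.999, 0.001], [0.999, 0.039, 0.0], [0.0, 0.001, -1.0]]
ft_force: [-0.4, 0.3, -2.0]
width: 0.021
grip_force: 108.4
```

Call:
{"api": "play_rows", "payload": {"motion": [{"dp":[0,0,0.003],"rotation":[0,0,0],"grip":0},{"dp":[0,0,0.002],"rotation":[0,0,0],"grip":0},{"dp":[0,0,0.002],"rotation":[0,0,0],"grip":0},{"dp":[0,0,0.0015],"rotation":[0,0,0],"grip":0},{"dp":[0,0,0.0015],"rotation":[0,0,0],"grip":0},{"dp":[0,0,0],"rotation":[0,0,0],"grip":0},{"dp":[0,0,0],"rotation":[0,0,0],"grip":0},{"dp":[0,0,0],"rotation":[0,0,0],"grip":0},{"dp":[0,0,0],"rotation":[0,0,0],"grip":0},{"dp":[0,0,0],"rotation":[0,0,0],"grip":0}]}}

```text
time: 8.25
position: [0.497, 0.2683, 0.0014]
ee_rot: [[-0.039, 0.999, 0.0], [0.999, 0.039, 0.0], [0.0, 0.0, -1.0]]
ft_force: [-0.9, -0.5, -1.5]
width: 0.021
grip_force: 108.4
```

Call:
{"api": "play_rows", "payload": {"motion": [{"dp":[0,0,0.001],"rotation":[0,0,0],"grip":0},{"dp":[0,0,0.001],"rotation":[0,0,0],"grip":0},{"dp":[0,0,0.001],"rotation":[0,0,0],"grip":0},{"dp":[0,0,0],"rotation":[0,0,0],"grip":0},{"dp":[0,0,0],"rotation":[0,0,0],"grip":0},{"dp":[0,0,0],"rotation":[0,0,0],"grip":0},{"dp":[0,0,0],"rotation":[0,0,0],"grip":0},{"dp":[0,0,0],"rotation":[0,0,0],"grip":0},{"dp":[0,0,0],"rotation":[0,0,0],"grip":0},{"dp":[0,0,0],"rotation":[0,0,0],"grip":0}]}}

```text
time: 9.25
position: [0.4972, 0.2684, 0.0004]
ee_rot: [[-0.039, 0.999, -0.001], [0.999, 0.039, -0.0], [-0.0, -0.001, -1.0]]
ft_force: [-4.7, -1.5, 11.3]
width: 0.0209
grip_force: 115.8
```

It's in contact. I'll release, rise and look.

Call:
{"api": "play_rows", "payload": {"motion": [{"dp":[0,0,-0.0005],"rotation":[0,0,0],"grip":0.2},{"dp":[0,0,0],"rotation":[0,0,0],"grip":0.4},{"dp":[0,0,0],"rotation":[0,0,0],"grip":0.6},{"dp":[0,0,0],"rotation":[0,0,0],"grip":0.8},{"dp":[0,0,0],"rotation":[0,0,0],"grip":0.8},{"dp":[0,0,-0.02],"rotation":[0,0,0],"grip":0.8},{"dp":[0,0,-0.04],"rotation":[0,0,0],"grip":0.8},{"dp":[-0.02,0,-0.045],"rotation":[0,0,0],"grip":0.8},{"dp":[-0.02,0,-0.045],"rotation":[0,0,0],"grip":0.8},{"dp":[0,0,0],"rotation":[0,0,0],"grip":0.8}]}}

```text
time: 10.25
position: [0.5042, 0.2284, 0.1567]
ee_rot: [[-0.037, 0.999, 0.014], [0.999, 0.037, 0.004], [0.003, 0.015, -1.0]]
ft_force: [1.2, 0.2, 1.2]
width: 0.0684
grip_force: 0.0
```

```bash
python3 - <<'E'
from h import *
import pickle
o=manip.get_obs();print(o['time'],o['position'],o['ft_force'],o['width'])
im=manip.get_image('wrist')[:,:,::-1].copy();pickle.dump({k:o[k] for k in('position','ee_rot')},open('o3.pkl','wb'))
cv2.imwrite('pics/w3.png',cv2.resize(im,(800,600),interpolation=cv2.INTER_CUBIC))
E
```

```text
10.25 [0.5041628  0.2284071  0.15674901] [1.18485395 0.21047754 1.21224311] 0.06836661460739152
```

View pics/w3.png

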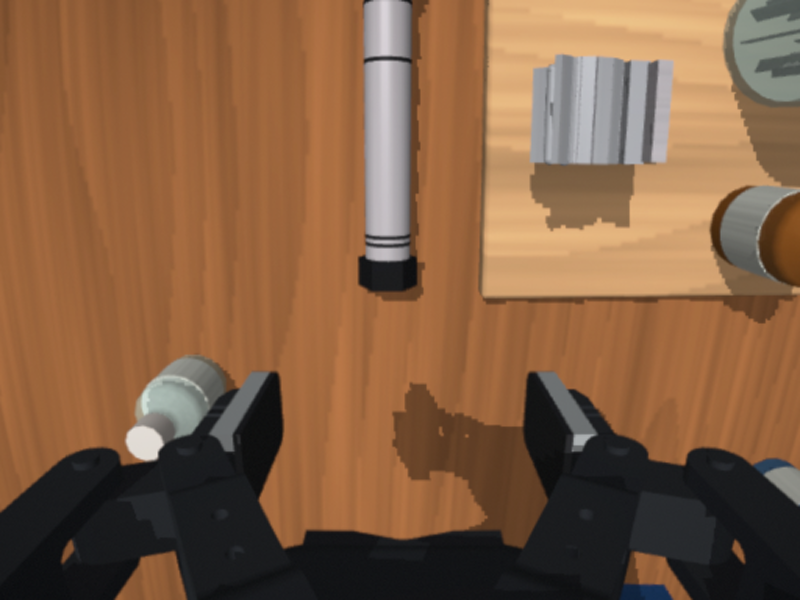

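The torch lies on the bench. Its axis is at column ~388, and the black tail collar runs from row 257 to row 290.

```bash
python3 - <<'E'
from h import *
import pickle
o=pickle.load(open('o3.pkl','rb'));n=manip.get_obs();print(n['position'],o['position'])
s=lambda x,y:((x+.5)/1.5625-.5,(y+.5)/1.5625-.5)
a=atz('wrist',s(388,257),.028,o);b=atz('wrist',s(388,5),.026,o);t=atz('wrist',s(388,289),.014,o)
d=(b-a)[:2];d/=np.linalg.norm(d);print(a,b,t,'dir',d,np.degrees(np.arctan2(-d[0],d[1])))
print('mid from collar',a[:2]+.069*d,'from tail',t[:2]+.085*d)
E
```

```text
[0.50198288 0.22854465 0.15340449] [0.5041628  0.2284071  0.15674901]
[0.49726234 0.2436921  0.028     ] [0.49341699 0.36599225 0.026     ] [0.49771436 0.22300246 0.014     ] dir [-0.03142636  0.99950607] 1.8008945448999865
mid from collar [0.49509392 0.31265801] from tail [0.49504312 0.30796048]
```

```bash
python3 - <<'E'
from h import *
plan([(3,(.4955,.311,.10),92.2),(5,(.4955,.311,.003),92.2)])
E
```

```text
[0.0275, -0.0013, 0.0179] [0.0031, -0.0008, -0.0003]
[0.0275, -0.0012, 0.0178] [0.0031, -0.0008, -0.0003]
[0.0275, -0.0012, 0.0178] [0.0031, -0.0008, -0.0003]
--
[-0.0, 0.0, 0.0194] [0.0, -0.0, 0.0]
[-0.0, 0.0, 0.0194] [0.0, -0.0, 0.0]
[-0.0, 0.0, 0.0194] [0.0, -0.0, 0.0]
[-0.0, 0.0, 0.0194] [0.0, -0.0, 0.0]
[-0.0, 0.0, 0.0194] [0.0, -0.0, 0.0]
--
```

Call:
{"api": "play_rows", "payload": {"motion": [{"dp":[0.0275,0,0.017],"rotation":[0,0,0],"grip":0.8},{"dp":[0.0275,0,0.017],"rotation":[0,0,0],"grip":0.8},{"dp":[0.0275,0,0.017],"rotation":[0,0,0],"grip":0.8},{"dp":[0,0,0.02],"rotation":[0,0,0],"grip":0.8},{"dp":[0,0,0.02],"rotation":[0,0,0],"grip":0.8},{"dp":[0,0,0.02],"rotation":[0,0,0],"grip":0.8},{"dp":[0,0,0.015],"rotation":[0,0,0],"grip":0.8},{"dp":[0,0,0.01],"rotation":[0,0,0],"grip":0.8},{"dp":[0,0,0],"rotation":[0,0,0],"grip":0.8},{"dp":[0,0,0],"rotation":[0,0,0],"grip":0.8}]}}

```text
time: 11.3
position: [0.4955, 0.3108, 0.0128]
ee_rot: [[-0.039, 0.999, 0.0], [0.999, 0.039, 0.0], [0.0, 0.0, -1.0]]
ft_force: [-0.3, -0.2, 1.0]
width: 0.0683
grip_force: 0.0
```

Call:
{"api": "play_rows", "payload": {"motion": [{"dp":[0,0,0.005],"rotation":[0,0,0],"grip":0.8},{"dp":[0,0,0.0045],"rotation":[0,0,0],"grip":0.8},{"dp":[0,0,0],"rotation":[0,0,0],"grip":0.5},{"dp":[0,0,0],"rotation":[0,0,0],"grip":0.2},{"dp":[0,0,0],"rotation":[0,0,0],"grip":0},{"dp":[0,0,0],"rotation":[0,0,0],"grip":0},{"dp":[0,0,0],"rotation":[0,0,0],"grip":0},{"dp":[0,0,0],"rotation":[0,0,0],"grip":0},{"dp":[0,0,0],"rotation":[0,0,0],"grip":0},{"dp":[0,0,0],"rotation":[0,0,0],"grip":0}], "newtons": 70}}

```text
time: 12.3
position: [0.4958, 0.311, 0.0039]
ee_rot: [[-0.039, 0.999, 0.001], [0.999, 0.039, 0.0], [0.0, 0.001, -1.0]]
ft_force: [-0.6, 0.0, 5.3]
width: 0.0215
grip_force: 69.0
```

```bash
python3 - <<'E'
from h import *
o=manip.get_obs();print(o['position'],o['width'],o['grip_force'])
plan([(4,(.4955,.311,.17),92.2),(6,(.505,.06,.20),92.2)])
E
```

```text
[0.49579632 0.31095103 0.00387629] 0.021545049559478092 68.98663401603699
[0.0, -0.0, -0.0415] [0.0002, -0.0001, 0.0001]
[0.0, -0.0, -0.0415] [0.0002, -0.0001, 0.0001]
[0.0, -0.0001, -0.0415] [0.0002, -0.0001, 0.0001]
[0.0, -0.0001, -0.0415] [0.0002, -0.0001, 0.0001]
--
[-0.0419, -0.0, -0.005] [0.0, 0.0, 0.0]
[-0.0419, -0.0, -0.005] [0.0, 0.0, 0.0]
[-0.0419, -0.0, -0.005] [0.0, 0.0, 0.0]
[-0.0419, -0.0, -0.005] [0.0, 0.0, 0.0]
[-0.0419, -0.0, -0.005] [0.0, 0.0, 0.0]
[-0.0419, -0.0, -0.005] [0.0, 0.0, 0.0]
--
```

Call:
{"api": "play_rows", "payload": {"motion": [{"dp":[0,0,-0.01],"rotation":[0,0,0],"grip":0},{"dp":[0,0,-0.02],"rotation":[0,0,0],"grip":0},{"dp":[0,0,-0.03],"rotation":[0,0,0],"grip":0},{"dp":[0,0,-0.04],"rotation":[0,0,0],"grip":0},{"dp":[0,0,-0.04],"rotation":[0,0,0],"grip":0},{"dp":[-0.02,0,-0.03],"rotation":[0,0,0],"grip":0},{"dp":[-0.03,0,-0.02],"rotation":[0,0,0],"grip":0},{"dp":[-0.04,0,0],"rotation":[0,0,0],"grip":0},{"dp":[-0.04,0,0],"rotation":[0,0,0],"grip":0},{"dp":[-0.04,0,0],"rotation":[0,0,0],"grip":0}], "newtons": 90}}

```text
time: 13.3
position: [0.501, 0.1396, 0.1929]
ee_rot: [[-0.04, 0.999, -0.001], [0.999, 0.04, -0.0], [-0.0, -0.001, -1.0]]
ft_force: [0.9, 1.0, -0.5]
width: 0.0209
grip_force: 88.3
```

```bash
python3 - <<'E'
from h import *
o=manip.get_obs();print(o['position'],o['width'],o['grip_force'])
plan([(8,(.5157,-.135,.19),86.3)])
E
```

```text
[0.50096081 0.13955301 0.19292118] 0.020886821124413094 88.32590103149414
[-0.0344, 0.0005, 0.0004] [-0.0001, 0.0, 0.0131]
[-0.0344, 0.0009, 0.0004] [-0.0001, 0.0, 0.0131]
[-0.0343, 0.0014, 0.0004] [-0.0001, 0.0, 0.0131]
[-0.0343, 0.0018, 0.0004] [-0.0001, 0.0, 0.0131]
[-0.0343, 0.0023, 0.0004] [-0.0001, 0.0, 0.0131]
[-0.0343, 0.0027, 0.0004] [-0.0001, 0.0, 0.0131]
[-0.0342, 0.0032, 0.0004] [-0.0001, 0.0, 0.0131]
[-0.0342, 0.0036, 0.0004] [-0.0001, 0.0, 0.0131]
--
```

Call:
{"api": "play_rows", "payload": {"motion": [{"dp":[-0.034,0.0005,0],"rotation":[0,0,0.013],"grip":0},{"dp":[-0.034,0.001,0],"rotation":[0,0,0.013],"grip":0},{"dp":[-0.034,0.0015,0],"rotation":[0,0,0.013],"grip":0},{"dp":[-0.034,0.002,0],"rotation":[0,0,0.013],"grip":0},{"dp":[-0.034,0.0025,0],"rotation":[0,0,0.013],"grip":0},{"dp":[-0.034,0.003,0],"rotation":[0,0,0.013],"grip":0},{"dp":[-0.034,0.003,0],"rotation":[0,0,0.013],"grip":0},{"dp":[-0.034,0.0035,0],"rotation":[0,0,0.013],"grip":0},{"dp":[0,0,0],"rotation":[0,0,0],"grip":0},{"dp":[0,0,0],"rotation":[0,0,0],"grip":0}]}}

```text
time: 14.3
position: [0.5163, -0.1315, 0.1925]
ee_rot: [[0.067, 0.998, -0.002], [0.998, -0.067, 0.001], [0.001, -0.002, -1.0]]
ft_force: [-1.0, 0.1, -1.9]
width: 0.021
grip_force: 88.3
```

```bash
python3 - <<'E'
from h import *
import pickle
o=manip.get_obs();print(o['position'],o['ee_rot'],o['width'],o['grip_force'])
w=manip.get_image('wrist')[:,:,::-1];t=manip.get_image('top')[:,:,::-1]
pickle.dump({k:o[k] for k in('position','ee_rot')},open('o4.pkl','wb'))
im=np.zeros((600,800,3),np.uint8);im[:384,:512]=w
im[384:600,:532]=cv2.resize(t[140:248,180:446],None,fx=2,fy=2,interpolation=cv2.INTER_CUBIC);cv2.imwrite('pics/w4.png',im)
# predicted torch ends in wrist image, and cradle outer corners
c=o['position']-np.array([0,0,-.012]);y=o['ee_rot'][:,0]
for s in(.085,-.085):print(proj('wrist',c+s*y,o))
yc=np.array([.0644,.998,0]);xc=np.array([.998,-.0644,0]);b=np.array([.5157,-.1352,.05])
for dx,dy in((-.033,.034),(-.019,.034),(.019,.034),(.033,.034),(-.033,.1),(.033,.1)):print(dx,dy,proj('wrist',b+dx*xc+dy*yc,o))
E
```

```text
[ 0.5162978  -0.13146248  0.19250259] [[ 0.06674874  0.99776842 -0.0016685 ]
 [ 0.99776903 -0.0667465   0.00136805]
 [ 0.00125363 -0.00175609 -0.99999767]] 0.020993487847412343 88.31973195075989
[259.197794    49.21529446]
[258.92113644 409.3204142 ]
-0.033 0.034 [218.82002911 143.83510898]
-0.019 0.034 [235.429106   143.74866234]
0.019 0.034 [280.61386734 143.62511115]
0.033 0.034 [297.23106514 143.62074186]
-0.033 0.1 [216.57677902  61.88829645]
0.033 0.1 [299.03766858  61.63469871]
```

View pics/w4.png

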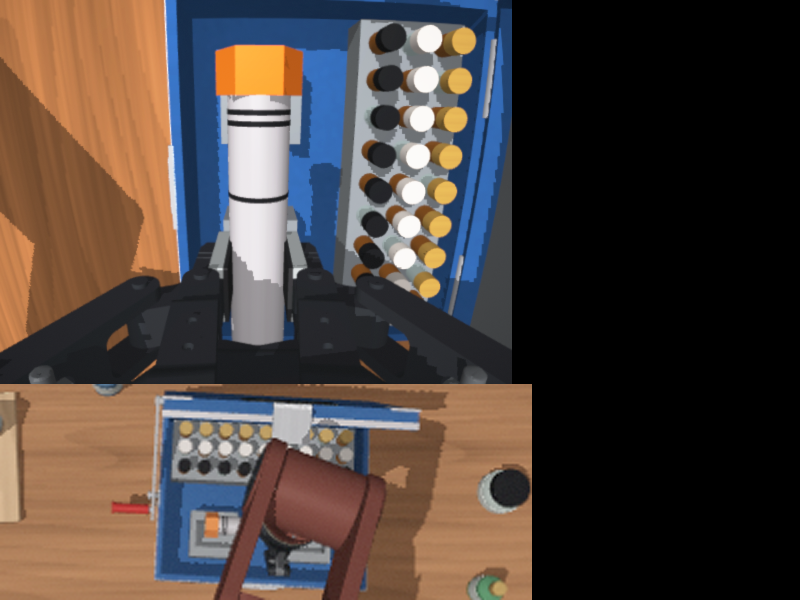

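The torch is held straight over the case. Its head collar spans columns 216-302 and rows 45-96. The cradle spans columns 221-300 with its near edge at row 144, about 2 px right of prediction, which puts the bed about 1.5-2 mm further in +x.

```bash
python3 - <<'E'
from h import *
import pickle
o=pickle.load(open('o4.pkl','rb'))
c=o['position']+np.array([0,0,.011]);y=o['ee_rot'][:,0]
for m in(-.005,0,.005):print(m,proj('wrist',c+(.069+m)*y+[0,0,.015],o),proj('wrist',c+(.085+m)*y+[0,0,.015],o))
n=manip.get_obs();print(n['position'])
plan([(4,(.517,-.135,.10),86.2),(4,(.517,-.135,.045),86.2)])
E
```

```text
-0.005 [259.31890633 108.59223006] [259.34166322  59.12889975]
0 [259.32670211  93.39120366] [259.34731163  43.22385221]
0.005 [259.33390246  77.95049458] [259.35212979  27.14387332]
[ 0.51646769 -0.13029514  0.19260286]
[-0.0012, 0.0002, 0.0231] [-0.0004, -0.0003, 0.0005]
[-0.0012, 0.0002, 0.0231] [-0.0004, -0.0003, 0.0005]
[-0.0012, 0.0002, 0.0231] [-0.0004, -0.0003, 0.0005]
[-0.0012, 0.0002, 0.0232] [-0.0004, -0.0003, 0.0005]
--
[-0.0, -0.0, 0.0138] [-0.0, 0.0, -0.0]
[-0.0, -0.0, 0.0138] [-0.0, 0.0, -0.0]
[-0.0, -0.0, 0.0138] [-0.0, 0.0, -0.0]
[-0.0, -0.0, 0.0138] [-0.0, 0.0, -0.0]
--
```

Call:
{"api": "play_rows", "payload": {"motion": [{"dp":[-0.0012,0.0002,0.02],"rotation":[0,0,0],"grip":0},{"dp":[-0.0012,0.0002,0.024],"rotation":[0,0,0],"grip":0},{"dp":[-0.0012,0.0002,0.024],"rotation":[0,0,0],"grip":0},{"dp":[-0.0012,0.0002,0.022],"rotation":[0,0,0],"grip":0},{"dp":[0,0,0.018],"rotation":[0,0,0],"grip":0},{"dp":[0,0,0.015],"rotation":[0,0,0],"grip":0},{"dp":[0,0,0.012],"rotation":[0,0,0],"grip":0},{"dp":[0,0,0.008],"rotation":[0,0,0],"grip":0},{"dp":[0,0,0.004],"rotation":[0,0,0],"grip":0},{"dp":[0,0,0],"rotation":[0,0,0],"grip":0}]}}

```text
time: 15.4
position: [0.5176, -0.136, 0.0461]
ee_rot: [[0.065, 0.998, -0.0], [0.998, -0.065, 0.0], [0.0, -0.0, -1.0]]
ft_force: [1.1, 0.8, -1.6]
width: 0.0214
grip_force: 88.3
```

Call:
{"api": "play_rows", "payload": {"motion": [{"dp":[0,0,0.004],"rotation":[0,0,0],"grip":0},{"dp":[0,0,0.004],"rotation":[0,0,0],"grip":0},{"dp":[0,0,0.003],"rotation":[0,0,0],"grip":0},{"dp":[0,0,0.002],"rotation":[0,0,0],"grip":0},{"dp":[0,0,0.002],"rotation":[0,0,0],"grip":0},{"dp":[0,0,0],"rotation":[0,0,0],"grip":0},{"dp":[0,0,0],"rotation":[0,0,0],"grip":0},{"dp":[0,0,0],"rotation":[0,0,0],"grip":0},{"dp":[0,0,0],"rotation":[0,0,0],"grip":0},{"dp":[0,0,0],"rotation":[0,0,0],"grip":0}]}}

```text
time: 16.4
position: [0.5177, -0.1362, 0.0314]
ee_rot: [[0.065, 0.998, 0.0], [0.998, -0.065, -0.0], [-0.0, 0.0, -1.0]]
ft_force: [-0.4, -0.4, -1.7]
width: 0.0213
grip_force: 88.3
```

Nothing touches yet. Axis height is about 0.0415, so 5-6 mm remain.

Call:
{"api": "play_rows", "payload": {"motion": [{"dp":[0,0,0.002],"rotation":[0,0,0],"grip":0},{"dp":[0,0,0.0015],"rotation":[0,0,0],"grip":0},{"dp":[0,0,0.001],"rotation":[0,0,0],"grip":0},{"dp":[0,0,0.001],"rotation":[0,0,0],"grip":0},{"dp":[0,0,0],"rotation":[0,0,0],"grip":0},{"dp":[0,0,0],"rotation":[0,0,0],"grip":0},{"dp":[0,0,0],"rotation":[0,0,0],"grip":0},{"dp":[0,0,0],"rotation":[0,0,0],"grip":0},{"dp":[0,0,0],"rotation":[0,0,0],"grip":0},{"dp":[0,0,0],"rotation":[0,0,0],"grip":0}]}}

```text
time: 17.4
position: [0.5175, -0.1361, 0.026]
ee_rot: [[0.065, 0.998, -0.0], [0.998, -0.065, 0.0], [0.0, -0.0, -1.0]]
ft_force: [-2.5, 0.1, 4.5]
width: 0.021
grip_force: 88.8
```

It's resting on the cradles. I'll open gently, then rise.

Call:
{"api": "play_rows", "payload": {"motion": [{"dp":[0,0,0],"rotation":[0,0,0],"grip":0.28},{"dp":[0,0,0],"rotation":[0,0,0],"grip":0.35},{"dp":[0,0,0],"rotation":[0,0,0],"grip":0.45},{"dp":[0,0,0],"rotation":[0,0,0],"grip":0.55},{"dp":[0,0,0],"rotation":[0,0,0],"grip":0.55},{"dp":[0,0,0],"rotation":[0,0,0],"grip":0.55},{"dp":[0,0,-0.015],"rotation":[0,0,0],"grip":0.55},{"dp":[0,0,-0.03],"rotation":[0,0,0],"grip":0.55},{"dp":[0,0,-0.04],"rotation":[0,0,0],"grip":0.55},{"dp":[0,0,-0.04],"rotation":[0,0,0],"grip":0.55}]}}

```text
time: 18.4
position: [0.5173, -0.136, 0.1528]
ee_rot: [[0.065, 0.998, -0.0], [0.998, -0.065, 0.0], [0.0, -0.0, -1.0]]
ft_force: [1.5, 0.7, 0.9]
width: 0.0471
grip_force: 0.0
```

```bash
python3 - <<'E'
from h import *
o=manip.get_obs();print(o['position'])
g=np.array([.5597,.058,0])
plan([(5,(.5601,.058,.19),86.3),(5,(.5601,.058,.13),86.3)])
E
```

```text
[ 0.51725236 -0.13600232  0.15275913]
[0.0393, 0.006, -0.0074] [-0.0001, -0.0, -0.0001]
[0.0393, 0.006, -0.0074] [-0.0001, -0.0, -0.0001]
[0.0393, 0.006, -0.0074] [-0.0001, -0.0, -0.0001]
[0.0393, 0.006, -0.0074] [-0.0001, -0.0, -0.0001]
[0.0393, 0.006, -0.0074] [-0.0001, -0.0, -0.0001]
--
[0.0, 0.0, 0.012] [0.0, 0.0, -0.0]
[0.0, 0.0, 0.012] [0.0, 0.0, -0.0]
[0.0, 0.0, 0.012] [0.0, 0.0, -0.0]
[0.0, 0.0, 0.012] [0.0, 0.0, -0.0]
[0.0, 0.0, 0.012] [0.0, 0.0, -0.0]
--
```

Call:
{"api": "play_rows", "payload": {"motion": [{"dp":[0.015,0.006,-0.015],"rotation":[0,0,0],"grip":0.8},{"dp":[0.025,0.01,-0.02],"rotation":[0,0,0],"grip":0.8},{"dp":[0.03,0.012,-0.01],"rotation":[0,0,0],"grip":0.8},{"dp":[0.03,0.008,0],"rotation":[0,0,0],"grip":0.8},{"dp":[0,0,0],"rotation":[0,0,0],"grip":0.8},{"dp":[0,0,0],"rotation":[0,0,0],"grip":0.8},{"dp":[0,0,0],"rotation":[0,0,0],"grip":0.8},{"dp":[0,0,0],"rotation":[0,0,0],"grip":0.8},{"dp":[0,0,0],"rotation":[0,0,0],"grip":0.8},{"dp":[0,0,0],"rotation":[0,0,0],"grip":0.8}]}}

```text
time: 19.4
position: [0.5598, -0.0394, 0.1956]
ee_rot: [[0.066, 0.998, -0.0], [0.998, -0.066, 0.0], [0.0, -0.0, -1.0]]
ft_force: [0.8, 0.1, 0.3]
width: 0.0684
grip_force: 0.0
```

```bash
python3 - <<'E'
from h import *
import pickle
o=manip.get_obs();print(o['position'])
w=manip.get_image('wrist')[:,:,::-1];t=manip.get_image('top')[:,:,::-1]
pickle.dump({k:o[k] for k in('position','ee_rot')},open('o5.pkl','wb'))
im=np.zeros((600,800,3),np.uint8);im[:384,:512]=w
im[384:600,:532]=cv2.resize(t[140:248,180:446],None,fx=2,fy=2,interpolation=cv2.INTER_CUBIC);cv2.imwrite('pics/w5.png',im)
for p in((.5619,.0781,.0636),(.5572,.0259,.0636)):print(proj('wrist',p,o))
E
```

```text
[ 0.55979577 -0.03935268  0.19564139]
[250.8470434   31.19573065]
[249.55909516 101.31141413]
```

View pics/w5.png

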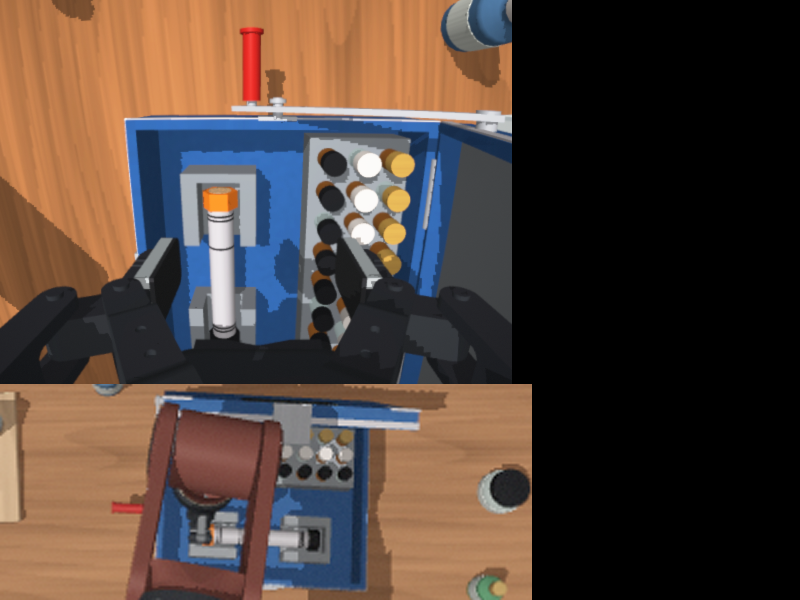

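The torch sits in both cradles in the wrist view (columns 208-236, rows 188-340). The red pin is at column 252 and rows 28-101, about 1 mm further in +x than predicted. I'll move onto the pin.

Call:
{"api": "play_rows", "payload": {"motion": [{"dp":[0.025,-0.0012,0],"rotation":[0,0,0],"grip":0.8},{"dp":[0.025,-0.0014,0],"rotation":[0,0,0],"grip":0.8},{"dp":[0.025,-0.0014,0],"rotation":[0,0,0],"grip":0.8},{"dp":[0.0223,-0.0012,0.01],"rotation":[0,0,0],"grip":0.8},{"dp":[0,0,0.025],"rotation":[0,0,0],"grip":0.8},{"dp":[0,0,0.03],"rotation":[0,0,0],"grip":0.8},{"dp":[0,0,0.03],"rotation":[0,0,0],"grip":0.8},{"dp":[0,0,0.03],"rotation":[0,0,0],"grip":0.8},{"dp":[0,0,0.0226],"rotation":[0,0,0],"grip":0.8},{"dp":[0,0,0],"rotation":[0,0,0],"grip":0.8}]}}

```text
time: 20.5
position: [0.5574, 0.0586, 0.0442]
ee_rot: [[0.065, 0.998, -0.009], [0.998, -0.065, 0.0], [-0.0, -0.009, -1.0]]
ft_force: [-1.4, -0.4, 0.1]
width: 0.0684
grip_force: 0.0
```

Call:
{"api": "play_rows", "payload": {"motion": [{"dp":[0,0,0],"rotation":[0,0,0],"grip":0.5},{"dp":[0,0,0],"rotation":[0,0,0],"grip":0.3},{"dp":[0,0,0],"rotation":[0,0,0],"grip":0.2},{"dp":[0,0,0],"rotation":[0,0,0],"grip":0.1},{"dp":[0,0,0],"rotation":[0,0,0],"grip":0},{"dp":[0,0,0],"rotation":[0,0,0],"grip":0},{"dp":[0,0,0],"rotation":[0,0,0],"grip":0},{"dp":[0,0,0],"rotation":[0,0,0],"grip":0},{"dp":[0,0,0],"rotation":[0,0,0],"grip":0},{"dp":[0,0,0],"rotation":[0,0,0],"grip":0}], "newtons": 30}}

```text
time: 21.5
position: [0.5616, 0.0588, 0.0496]
ee_rot: [[0.065, 0.998, 0.001], [0.998, -0.065, -0.0], [0.0, 0.001, -1.0]]
ft_force: [-2.8, -0.2, 6.2]
width: 0.0127
grip_force: 29.5
```

Call:
{"api": "play_rows", "payload": {"motion": [{"dp":[0,-0.0005,-0.002],"rotation":[0,0,0],"grip":0},{"dp":[0,-0.001,-0.002],"rotation":[0,0,0],"grip":0},{"dp":[0,-0.001,-0.0025],"rotation":[0,0,0],"grip":0},{"dp":[0,-0.001,-0.0025],"rotation":[0,0,0],"grip":0},{"dp":[0,-0.001,-0.0025],"rotation":[0,0,0],"grip":0},{"dp":[0,-0.001,-0.0025],"rotation":[0,0,0],"grip":0},{"dp":[0,-0.001,-0.0025],"rotation":[0,0,0],"grip":0},{"dp":[0,-0.001,-0.002],"rotation":[0,0,0],"grip":0},{"dp":[0,0,0],"rotation":[0,0,0],"grip":0},{"dp":[0,0,0],"rotation":[0,0,0],"grip":0}], "newtons": 40}}

```text
time: 22.5
position: [0.553, 0.0593, 0.0663]
ee_rot: [[0.065, 0.998, -0.001], [0.998, -0.065, 0.0], [0.0, -0.001, -1.0]]
ft_force: [-1.6, 0.2, -3.1]
width: 0.0122
grip_force: 39.0
```

Call:
{"api": "play_rows", "payload": {"motion": [{"dp":[0,-0.002,0],"rotation":[0,0,0],"grip":0},{"dp":[0,-0.003,0],"rotation":[0,0,0],"grip":0},{"dp":[0,-0.003,0],"rotation":[0,0,0],"grip":0},{"dp":[0,-0.003,0],"rotation":[0,0,0],"grip":0},{"dp":[0,-0.003,0],"rotation":[0,0,0],"grip":0},{"dp":[0,-0.003,0],"rotation":[0,0,0],"grip":0},{"dp":[0,-0.003,0],"rotation":[0,0,0],"grip":0},{"dp":[0,-0.003,0],"rotation":[0,0,0],"grip":0},{"dp":[0,-0.002,0],"rotation":[0,0,0],"grip":0},{"dp":[0,0,0],"rotation":[0,0,0],"grip":0}]}}

```text
time: 23.5
position: [0.5256, 0.0612, 0.0653]
ee_rot: [[0.065, 0.998, -0.007], [0.998, -0.065, 0.001], [0.0, -0.007, -1.0]]
ft_force: [-2.0, 2.9, -3.3]
width: 0.0123
grip_force: 38.9
```

```bash
python3 - <<'E'
from h import *
o=manip.get_obs();print(o['position'],o['ft_force'],o['width'])
s=manip.get_image('scene')[:,:,::-1];cv2.imwrite('pics/s6.png',cv2.resize(s[60:250,180:433],(800,600),interpolation=cv2.INTER_CUBIC))
E
```

```text
[0.52555957 0.06118978 0.06526141] [-2.04115685  2.89252047 -3.34804984] 0.012292093727348111
```

View pics/s6.png

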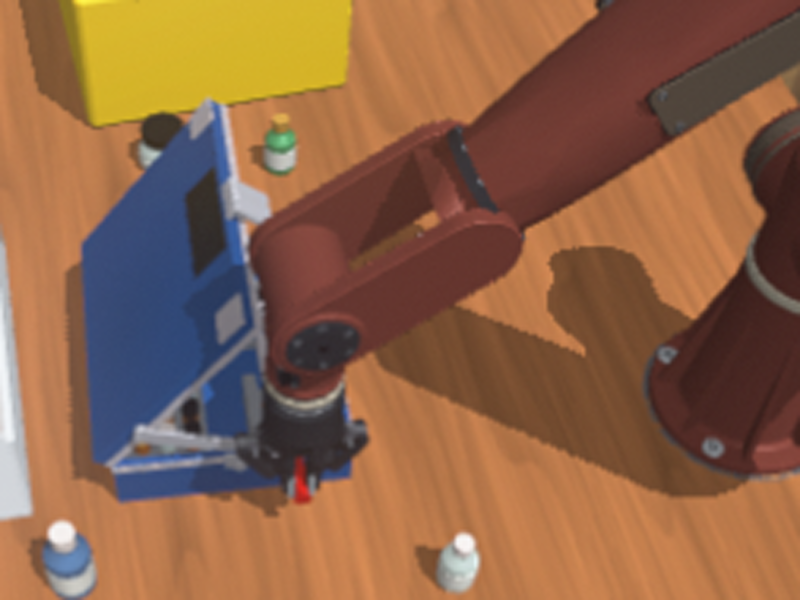

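The lid has come down to roughly 0.85 rad and the gripper still holds the red pin at (302,485), with the wrist link close to the lid. I'll release and slide off sideways along the pin (+y), clear of the lid.

Call:
{"api": "play_rows", "payload": {"motion": [{"dp":[0,0,0],"rotation":[0,0,0],"grip":0.5},{"dp":[0.01,0,0],"rotation":[0,0,0],"grip":0.6},{"dp":[0.035,0,0],"rotation":[0,0,0],"grip":0.6},{"dp":[0.045,0,0],"rotation":[0,0,0],"grip":0.6},{"dp":[0.045,-0.02,-0.02],"rotation":[0,0,0],"grip":0.4},{"dp":[0.02,-0.03,-0.035],"rotation":[0,0,0],"grip":0.2},{"dp":[0,-0.03,-0.04],"rotation":[0,0,0],"grip":0},{"dp":[0,-0.02,-0.03],"rotation":[0,0,0],"grip":0},{"dp":[0,0,-0.02],"rotation":[0,0,0],"grip":0},{"dp":[0,0,0],"rotation":[0,0,0],"grip":0}]}}

```text
time: 24.55
position: [0.4429, 0.2208, 0.2152]
ee_rot: [[0.064, 0.998, 0.01], [0.998, -0.064, 0.003], [0.003, 0.01, -1.0]]
ft_force: [0.1, 0.9, 0.2]
width: 0.0003
grip_force: 0.0
```

Call:
{"api": "play_rows", "payload": {"motion": [{"dp":[0,0,0],"rotation":[0,0,0],"grip":0},{"dp":[0,0,0],"rotation":[0,0,0],"grip":0},{"dp":[0,0,0],"rotation":[0,0,0],"grip":0},{"dp":[0,0,0],"rotation":[0,0,0],"grip":0},{"dp":[0,0,0],"rotation":[0,0,0],"grip":0},{"dp":[0,0,0],"rotation":[0,0,0],"grip":0},{"dp":[0,0,0],"rotation":[0,0,0],"grip":0},{"dp":[0,0,0],"rotation":[0,0,0],"grip":0},{"dp":[0,0,0],"rotation":[0,0,0],"grip":0},{"dp":[0,0,0],"rotation":[0,0,0],"grip":0}]}}

```text
time: 25.55
position: [0.4402, 0.2192, 0.2105]
ee_rot: [[0.065, 0.998, 0.0], [0.998, -0.065, 0.0], [0.0, 0.0, -1.0]]
ft_force: [0.4, 1.4, 0.5]
width: 0.0002
grip_force: 0.0
```

Call:
{"api": "play_rows", "payload": {"motion": [{"dp":[0,0,0],"rotation":[0,0,0],"grip":0},{"dp":[0,0,0],"rotation":[0,0,0],"grip":0},{"dp":[0,0,0],"rotation":[0,0,0],"grip":0},{"dp":[0,0,0],"rotation":[0,0,0],"grip":0},{"dp":[0,0,0],"rotation":[0,0,0],"grip":0},{"dp":[0,0,0],"rotation":[0,0,0],"grip":0},{"dp":[0,0,0],"rotation":[0,0,0],"grip":0},{"dp":[0,0,0],"rotation":[0,0,0],"grip":0},{"dp":[0,0,0],"rotation":[0,0,0],"grip":0},{"dp":[0,0,0],"rotation":[0,0,0],"grip":0}]}}

```text
time: 26.55
position: [0.4402, 0.2192, 0.2103]
ee_rot: [[0.065, 0.998, -0.0], [0.998, -0.065, 0.0], [-0.0, -0.0, -1.0]]
ft_force: [0.5, -0.2, -0.4]
width: -0.0
grip_force: 0.0
```

```bash
python3 - <<'E'
from h import *
o=manip.get_obs();print(o['time'],o['position'],o['ft_force'],o['width'])
s=manip.get_image('scene')[:,:,::-1];t=manip.get_image('top')[:,:,::-1]
im=np.zeros((600,800,3),np.uint8)
a=cv2.resize(s[60:250,180:380],None,fx=2,fy=2,interpolation=cv2.INTER_CUBIC);im[:380,:400]=a
b=cv2.resize(t[120:260,200:396],None,fx=2,fy=2,interpolation=cv2.INTER_CUBIC);im[:280,402:794]=b;cv2.imwrite('pics/s7.png',im)
E
```

```text
26.55 [0.44017802 0.21915475 0.21032186] [ 0.49570738 -0.1590302  -0.39684534] -8.719278441674215e-06
```

View pics/s7.png

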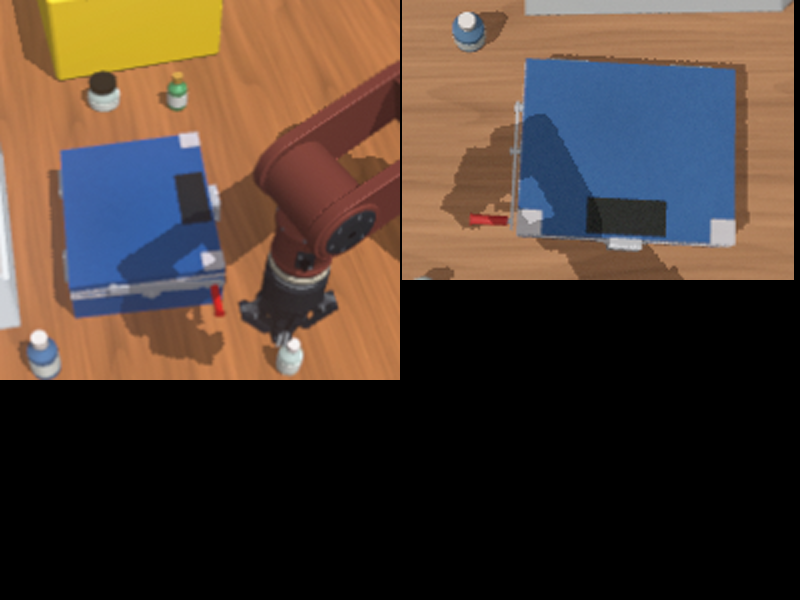

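The lid is down, resting on its catch, and the pad shows at (626,216) in the top panel. I'll move above the pad with closed fingers.

Call:
{"api": "play_rows", "payload": {"motion": [{"dp":[-0.0435,0.0075,0.004],"rotation":[0,0,0],"grip":0},{"dp":[-0.0435,0.0075,0.004],"rotation":[0,0,0],"grip":0},{"dp":[-0.0435,0.0075,0.004],"rotation":[0,0,0],"grip":0},{"dp":[-0.0435,0.0075,0.004],"rotation":[0,0,0],"grip":0},{"dp":[-0.0435,0.0075,0.004],"rotation":[0,0,0],"grip":0},{"dp":[-0.0435,0.0075,0.004],"rotation":[0,0,0],"grip":0},{"dp":[-0.0435,0.0075,0.004],"rotation":[0,0,0],"grip":0},{"dp":[-0.0435,0.0075,0.006],"rotation":[0,0,0],"grip":0},{"dp":[0,0,0.02],"rotation":[0,0,0],"grip":0},{"dp":[0,0,0],"rotation":[0,0,0],"grip":0}]}}

```text
time: 27.65
position: [0.4754, -0.1325, 0.1539]
ee_rot: [[0.068, 0.998, -0.005], [0.998, -0.068, 0.002], [0.002, -0.005, -1.0]]
ft_force: [-1.3, 1.5, -0.0]
width: 0.0001
grip_force: 0.0
```

```bash
python3 - <<'E'
from h import *
o=manip.get_obs();print(o['position'])
print(atz('top',(312.25-.25,228-.25),.108))
E
```

```text
[ 0.47536236 -0.13250652  0.1538692 ]
[ 0.47837342 -0.13236178  0.108     ]
```

Positioned over the pad. Commanded z is about 0.156, so I'll press down in small steps to about 0.094.

Call:
{"api": "play_rows", "payload": {"motion": [{"dp":[0,0,0.015],"rotation":[0,0,0],"grip":0},{"dp":[0,0,0.015],"rotation":[0,0,0],"grip":0},{"dp":[0,0,0.01],"rotation":[0,0,0],"grip":0},{"dp":[0,0,0.006],"rotation":[0,0,0],"grip":0},{"dp":[0,0,0.003],"rotation":[0,0,0],"grip":0},{"dp":[0,0,0.003],"rotation":[0,0,0],"grip":0},{"dp":[0,0,0.003],"rotation":[0,0,0],"grip":0},{"dp":[0,0,0.002],"rotation":[0,0,0],"grip":0},{"dp":[0,0,0],"rotation":[0,0,0],"grip":0},{"dp":[0,0,0],"rotation":[0,0,0],"grip":0}]}}

```text
time: 28.65
position: [0.4771, -0.1317, 0.1011]
ee_rot: [[0.065, 0.998, -0.002], [0.998, -0.065, 0.001], [0.001, -0.002, -1.0]]
ft_force: [-4.5, 2.1, 6.6]
width: 0.0001
grip_force: 3.6
```

Call:
{"api": "play_rows", "payload": {"motion": [{"dp":[0,0,0.002],"rotation":[0,0,0],"grip":0},{"dp":[0,0,0.002],"rotation":[0,0,0],"grip":0},{"dp":[0,0,0.002],"rotation":[0,0,0],"grip":0},{"dp":[0,0,0.001],"rotation":[0,0,0],"grip":0},{"dp":[0,0,0.001],"rotation":[0,0,0],"grip":0},{"dp":[0,0,0],"rotation":[0,0,0],"grip":0},{"dp":[0,0,0],"rotation":[0,0,0],"grip":0},{"dp":[0,0,0],"rotation":[0,0,0],"grip":0},{"dp":[0,0,0],"rotation":[0,0,0],"grip":0},{"dp":[0,0,0],"rotation":[0,0,0],"grip":0}]}}

```text
time: 29.65
position: [0.4782, -0.1323, 0.0939]
ee_rot: [[0.065, 0.998, 0.0], [0.998, -0.065, -0.0], [-0.0, 0.0, -1.0]]
ft_force: [-5.8, 2.2, 14.1]
width: 0.0002
grip_force: 7.3
```

Call:
{"api": "play_rows", "payload": {"motion": [{"dp":[0,0,0.001],"rotation":[0,0,0],"grip":0},{"dp":[0,0,0.001],"rotation":[0,0,0],"grip":0},{"dp":[0,0,0],"rotation":[0,0,0],"grip":0},{"dp":[0,0,0],"rotation":[0,0,0],"grip":0},{"dp":[0,0,0],"rotation":[0,0,0],"grip":0},{"dp":[0,0,0],"rotation":[0,0,0],"grip":0},{"dp":[0,0,0],"rotation":[0,0,0],"grip":0},{"dp":[0,0,0],"rotation":[0,0,0],"grip":0},{"dp":[0,0,0],"rotation":[0,0,0],"grip":0},{"dp":[0,0,0],"rotation":[0,0,0],"grip":0}]}}

```text
time: 30.65
position: [0.4783, -0.1323, 0.0938]
ee_rot: [[0.065, 0.998, -0.001], [0.998, -0.065, 0.0], [0.0, -0.001, -1.0]]
ft_force: [-9.9, 4.6, 25.1]
width: -0.0
grip_force: 12.8
```

The pad is rigid at 25 N with z unchanged, so the lid is shut. I'll back off about 6 mm: if the lid follows up, the force will stay.

Call:
{"api": "play_rows", "payload": {"motion": [{"dp":[0,0,-0.004],"rotation":[0,0,0],"grip":0},{"dp":[0,0,-0.004],"rotation":[0,0,0],"grip":0},{"dp":[0,0,0],"rotation":[0,0,0],"grip":0},{"dp":[0,0,0],"rotation":[0,0,0],"grip":0},{"dp":[0,0,0],"rotation":[0,0,0],"grip":0},{"dp":[0,0,0],"rotation":[0,0,0],"grip":0},{"dp":[0,0,0],"rotation":[0,0,0],"grip":0},{"dp":[0,0,0],"rotation":[0,0,0],"grip":0},{"dp":[0,0,0],"rotation":[0,0,0],"grip":0},{"dp":[0,0,0],"rotation":[0,0,0],"grip":0}]}}

```text
time: 31.65
position: [0.4775, -0.132, 0.0973]
ee_rot: [[0.065, 0.998, 0.0], [0.998, -0.065, 0.0], [0.0, 0.0, -1.0]]
ft_force: [-0.2, -0.7, -0.4]
width: 0.0001
grip_force: 0.0
```

Call:
{"api": "play_rows", "payload": {"motion": [{"dp":[0,0,-0.01],"rotation":[0,0,0],"grip":0},{"dp":[0,0,-0.02],"rotation":[0,0,0],"grip":0},{"dp":[0,0,-0.03],"rotation":[0,0,0],"grip":0},{"dp":[0,0,-0.03],"rotation":[0,0,0],"grip":0},{"dp":[0,0,-0.02],"rotation":[0,0,0],"grip":0},{"dp":[0,0,0],"rotation":[0,0,0],"grip":0},{"dp":[0,0,0],"rotation":[0,0,0],"grip":0},{"dp":[0,0,0],"rotation":[0,0,0],"grip":0},{"dp":[0,0,0],"rotation":[0,0,0],"grip":0},{"dp":[0,0,0],"rotation":[0,0,0],"grip":0}]}}

```text
time: 32.65
position: [0.4766, -0.1317, 0.2059]
ee_rot: [[0.065, 0.998, -0.003], [0.998, -0.065, 0.001], [0.001, -0.003, -1.0]]
ft_force: [0.7, 0.0, 0.0]
width: -0.0
grip_force: 0.0
```

At z = 0.097 there was no force, where an open lid would reach 0.108. The catch is holding and the arm is clear, so I'm handing in.

```bash
python3 -c "
from bench import manip
print(manip.finish_job())"
```

```text
the job is handed in; nothing more can be done
None
```

I handed the job in at about 33 s, with no verdict returned: the torch was in both cradles when last seen (before the lid came down), the lid feels shut and caught, and the bottles and glassware I could see stayed standing; I viewed 11 pictures, one over the limit of 10.

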